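Stack the bottle-guide post

ROBOT

A 6-joint arm with a two-finger parallel gripper is mounted at the origin on the work surface. World frame = base frame: x ahead of the robot, y to its left, z up, the work surface at z = 0. Lengths are in m, angles in rad, forces in N, time in s.
With the tool pointing down it reaches from about 0.3 to 0.775 m from the base axis. Payload 14.6 kg.
Tool frame: the origin (TCP) lies midway between the tips of the shut fingers; the grasp point (between the pads) lies behind it (manip.hold_point_z is the z of the grasp point in the tool frame, in m); z points along the fingers, y is the line along which they close (so a half turn about z gives the same grasp; the last joint's range is limited). The gripper opens to 85 mm and grips with 20 to 120 N. Pads are 22 mm wide; open, the fingers measure 114 mm over their backs; the gripper's body (76 mm by 85 mm) begins 54 mm behind the grasp point. The pads swing forward as they close: fully open they stand 13 mm farther back than shut.
Start: joints at [1.107, 0.3, 1.521, -0, 1.321, -0.067], TCP at [0.213, 0.507, 0.231] pointing down, gripper open.
Joint ranges: [-3.03, 3.03], [-0.79, 2.21], [0.23, 2.52], [-1.04, 4.18], [0, 3.07], [-2.55, 2.55]. Speed limits (rad/s): [2.22, 2.22, 2.57, 3.14, 3.14, 3.14].

INTERFACE

Orientations are given as a rotation vector (axis times angle).
In Python, from bench import manip, eyes, workorder, finder gives the robot as it stands.
- The arm moves only by the tool send_rows, never from a script. Its argument "series" is a list that holds one entry, the list of rows, each a list of 7 numbers: the shift along the tool's x, y, z in m, then the turn, a rotation vector about the tool's x, y, z in rad, then the opening, from -1 (shut) to 1 (fully open), so that 0 is half open. In form: [[[dx, dy, dz, ax, ay, az, jaw], ...]]. A call has 1 to 12 rows; each row is the pose to reach, as a shift and turn from the pose commanded when the call began, along the tool's axes at that moment; what a row does not reach only later rows make up. A row lasts 1/12 s, in which the tool goes at most 41.7 mm and 7.16 degrees, less where a joint would pass 70% of its speed; a pose out of reach is approached as far as the arm can. A call with a gripper value outside its range is refused whole. The fingers move at their own pace and stop on an object; "force" is the grip in N (left out, the last holds). Time passes only in rows, so rows that repeat a pose let the fingers close. It gives the time, the measured TCP pose, the force and the opening at its end, in the units of the state.
- manip.get_obs(): the state, without advancing time (a new reading comes with each control period).
- eyes.get_image(name): name is "side" or "top" or "wrist"; returns the picture (420x560x3 uint8, red, green, blue); there is no depth.
- eyes.get_calibration(name): a dict with "fov_y" (degrees; the focal length in pixels is half the picture's height over the tangent of half this angle, whatever the lens; pixels are square), "cx", "cy" (the principal point, pixels), "world_from_camera" (4x4, takes a point from camera to world coordinates). Camera axes: x right, y up, looking along -z (the intrinsics and any distortion apply to the point x, -y, -z); pixel columns grow to the right and rows downward; lengths in m; the calibration is good to about 2 mm. A picture is of the moment at which its call begins: read the wrist's pose just before it. get_calibration takes no time and is no camera call; for the wrist camera it gives the pose at the moment of the call.
- workorder.close_job(): hands the job in, once; it reports no verdict.
Trained networks look in the newest picture that a camera, given by its name, has taken for a name from the list of things; names that differ only in an ending like _2 or _b are one class to them, and where a whole thing is asked for, a point or a joint stands for the part that bears it (a point fixed in the world has none). Each returns a list of dicts, best first, with "score" (0 to 1); they miss things now and then, are a little off and sometimes report something else, mostly with a low value. They report only what shows in the picture. A call takes as long as a camera call. They do not tell look-alikes from the thing itself.
- finder.boxes_of(camera, name): "xy" ([column, row] in pixels, amid what is visible of it).
- finder.masks_of(camera, name): "pixels" (420x560 bool, what is visible of it) and "xy" ([column, row] in pixels, amid what is visible of it).
- finder.mark_of(camera, name): "xy" ([column, row] in pixels: a listed point, or the origin of a listed thing).
The state is a dict: "clock": time; "joint_pos": joint angles; "joint_vel": joint speeds; "joint_torque": joint torques, N m; "ee_pos": TCP position; "ee_rot": TCP orientation; "wrist_force": force on the tool from outside, world axes, zero at the start; "ft_torque": the same for the moment, N m; "width": finger opening in m.
Only numpy, scipy, OpenCV 4.12 (cv2) and the standard library are available. Lean on these libraries where they do the work, as an engineer would, in place of code of your own. Each camera call takes 0.05 s, during which the arm holds its last target. There are 200 camera calls.

TASK

Rebuild the stack on the upright post of the bottle-guide bracket: thread on the white spacer first, then the steel washer, then the brass bushing, each pushed fully down so that it lies flat on what is below it. Leave the bottle, the wrench and the tray of stoppers where they are.

Things in the scene. Friction and masses are not known exactly. Their poses are not given: they have to be found in the camera images.
- guide: Bottle-guide bracket, fixed to the bench: dark steel plate 170 (x) x 145 (y, from -60 to +85) x 10 mm. Origin on the bench right under the post, z up. A bright guide rail of 9 mm bar, top 35 mm above the bench, runs along x at y = +76 mm; two brass bolt heads 5 mm high stand on the plate at x = +-70, y = -45 mm
- post_foot (a point): Seat of the post: point on its axis at the top of its round foot, where the first part comes to rest, 20 mm above the bench. The dark foot is 32 mm in diameter and stands 10 mm above the bracket's plate; the bright metal post on it is 16 mm in diameter, its top 11 mm tapering to 6 mm. z points up along the post
- post_tip (a point): Top of the post, on its axis, 62 mm above post_foot and 82 mm above the bench
- spacer_mid (a point): Centre (half-way up, on the axis) of the white plastic spacer, a plain ring: outside diameter 40 mm, hole 21 mm, height 26 mm. Either end may be down; about 35 g. It lies flat, loose, on the blue mat; the mat is 3 mm thick. z is the axis of the hole
- washer_mid (a point): Centre (half-way up, on the axis) of the thick steel washer: outside diameter 50 mm, hole 21 mm, thickness 8 mm; about 95 g. It lies flat, loose, on the blue mat, its underside 3 mm above the bench. z is the axis of the hole
- bushing_mid (a point): Centre (half-way up, on the axis) of the brass bushing, a plain ring: outside diameter 34 mm, hole 21 mm, height 20 mm. Either end may be down; about 90 g. It lies flat, loose, on the blue mat, its underside 3 mm above the bench. z is the axis of the hole
- bottle_mid (a point): Bystander: middle of the full amber bottle standing upright on the bench, 72 mm in diameter, 190 mm high; this point is 95 mm up, z is its axis
- wrench_grip (a point): Bystander: handle of a steel wrench 170 mm long lying on the bench
- tray_mid (a point): Bystander: middle of an open wooden tray of cork stoppers, 90 x 120 mm, 47 mm high with the stoppers; this point is 22 mm above the bench
Things that resemble listed ones, but are neither listed nor needed, are in the scene too. Of the things shaped like the part that bears spacer_mid, the white one is meant.

How it is judged:
On the way, in this order (a step that is already met when the one before it is completed fails the run):
1. the spacer sits on the foot of the post (horizontal distance between spacer_mid and post_foot below 0.004 m and z of spacer_mid in the frame of post_foot between 0.01 and 0.016 m and angle between the z axis of spacer_mid and the z axis of post_foot, either way round below 0.12 rad), for 0.2 s.
2. the washer lies on the seated spacer (all of step 1 and horizontal distance between washer_mid and post_foot below 0.004 m and z of washer_mid in the frame of post_foot between 0.027 and 0.033 m and angle between the z axis of washer_mid and the z axis of post_foot, either way round below 0.12 rad), for 0.2 s.
At the end, for the whole second after the job is handed in: On the post, from the bottom up: spacer, washer, bushing, each within 4 mm of the post's axis, within 3 mm of its fully seated height (centres 13, 30 and 44 mm above post_foot) and flat to 0.12 rad, and staying so (all of step 2 and horizontal distance between bushing_mid and post_foot below 0.004 m and z of bushing_mid in the frame of post_foot between 0.041 and 0.047 m and angle between the z axis of bushing_mid and the z axis of post_foot, either way round below 0.12 rad); the robot touches nothing.
It fails at once if the bottle is moved more than 30 mm or tipped over 0.3 rad (distance of bottle_mid from where it was at the start of the episode above 0.03 m or angle between bottle_mid's own z axis and vertical above 0.3 rad).
It fails at once if the wrench is moved more than 30 mm (distance of wrench_grip from where it was at the start of the episode above 0.03 m).
It fails at once if the tray of stoppers is moved more than 30 mm (distance of tray_mid from where it was at the start of the episode above 0.03 m).
It also fails if it takes over 69 s, if anything falls off the work surface, if the arm or the gripper's body presses on something with over 40 N, if the wrist force passes 120 N, or if a joint passes its speed limit or range.

## Working session

There is one attempt and no reset: what is moved stays moved. The work goes in short steps, Python scripts to look and compute and a tool call to move; the robot and the scene stay as the last step left them, time stands still between calls to the robot, and variables do not carry over. Pictures are saved under pics/ and viewed, on a budget of 10 in all, crops included, one or two more only if the job needs it, and the job is handed in when it is done.

Besides the shell and the picture viewer there is one more tool, called after "Emit:" by a JSON object that holds its "name" and its "arguments", one argument or row to a line. send_rows: Moves the arm, as the interface text tells. Its arguments: {"type":"object","properties":{"series":{"type":"array"},"force":{"type":"number"}},"required":["series"]}

```bash
ls; mkdir -p pics; cat > h.py <<'E'
import numpy as np, cv2
from scipy.spatial.transform import Rotation as R
from bench import manip, eyes, workorder, finder
def pix2ray(c, xy):
    f=210/np.tan(np.radians(c["fov_y"])/2); T=np.array(c["world_from_camera"])
    d=T[:3,:3]@np.array([(xy[0]-c["cx"])/f,-(xy[1]-c["cy"])/f,-1]); return T[:3,3],d/np.linalg.norm(d)
def proj(c,p):
    f=210/np.tan(np.radians(c["fov_y"])/2); T=np.array(c["world_from_camera"])
    q=T[:3,:3].T@(np.asarray(p)-T[:3,3]); return np.array([c["cx"]+f*q[0]/-q[2], c["cy"]-f*q[1]/-q[2]])
def atz(c,xy,z):
    o,d=pix2ray(c,xy); return o+d*(z-o[2])/d[2]
def tri(rays):
    A=0;b=0
    for o,d in rays:
        P=np.eye(3)-np.outer(d,d); A=A+P; b=b+P@o
    p=np.linalg.solve(A,b); return p,[float(np.linalg.norm(np.cross(p-o,d))) for o,d in rays]
E
python3 - <<'E'
from h import *
ims=[]
for n in ["top","side","wrist"]:
    im=eyes.get_image(n); c=eyes.get_calibration(n); print(n,{k:(np.round(v,3).tolist()) for k,v in c.items()})
    cv2.imwrite(f"pics/{n}0.png",im[:,:,::-1])
    for t in ["guide","post_foot","post_tip","spacer_mid","washer_mid","bushing_mid","bottle_mid","wrench_grip","tray_mid"]:
        print(n,t,[(np.round(d["xy"],1).tolist(),round(d["score"],2)) for d in finder.mark_of(n,t)[:4]])
print(manip.hold_point_z, manip.get_obs())
E
```

```text
pics
top {'fov_y': 46.807, 'cx': 284.975, 'cy': 202.463, 'world_from_camera': [[-0.015, 0.982, -0.191, 0.391], [-1.0, -0.017, -0.008, -0.052], [-0.011, 0.191, 0.982, 1.375], [0.0, 0.0, 0.0, 1.0]]}
top guide [([220.2, 263.0], 0.55)]
top post_foot [([223.5, 264.5], 0.79)]
top post_tip [([219.2, 259.8], 0.57)]
top spacer_mid [([353.8, 166.3], 0.65), ([348.3, 197.2], 0.62), ([334.8, 149.5], 0.61)]
top washer_mid [([373.1, 263.6], 0.46)]
top bushing_mid [([326.9, 270.2], 0.46)]
top bottle_mid [([142.1, 184.0], 0.98)]
top wrench_grip [([251.7, 165.3], 0.56)]
top tray_mid [([448.1, 217.2], 0.93)]
side {'fov_y': 56.54, 'cx': 275.892, 'cy': 211.063, 'world_from_camera': [[0.805, 0.412, -0.427, 0.219], [-0.594, 0.548, -0.59, -0.586], [-0.009, 0.728, 0.685, 0.718], [0.0, 0.0, 0.0, 1.0]]}
side guide [([200.1, 214.3], 0.73), ([193.5, 193.1], 0.62)]
side post_foot [([196.0, 212.8], 0.88)]
side post_tip [([189.7, 193.9], 0.86)]
side spacer_mid [([373.2, 232.3], 0.69), ([344.9, 263.7], 0.67), ([379.9, 253.4], 0.67), ([425.5, 380.1], 0.56)]
side washer_mid []
side bushing_mid []
side bottle_mid [([21
[... 544 characters left out ...]
wrench_grip []
wrist tray_mid []
-0.0187 {'clock': 1.5, 'joint_pos': array([ 1.10738413e+00,  2.99898290e-01,  1.52095775e+00, -2.41158446e-05,
        1.32069743e+00, -6.65903683e-02]), 'joint_vel': array([-0.00052676,  0.00041245,  0.00073829, -0.00181451,  0.00165433,
        0.00116813]), 'joint_torque': array([-9.11500647e-04, -5.43351531e+01, -3.61980951e+01, -9.62631293e-05,
        6.56792836e-04, -3.09060127e-06]), 'ee_pos': array([0.21257537, 0.50726692, 0.23129941]), 'ee_rot': array([6.19228922e-01, 3.07992756e+00, 4.97940598e-05]), 'wrist_force': array([1.03795248, 0.54005765, 0.00558641]), 'ft_torque': array([ 0.0216767 ,  0.01368243, -0.01697381]), 'width': 0.08544235497802241}
```

```bash
python3 - <<'E'
import cv2,numpy as np
t=cv2.imread("pics/top0.png")[100:320,60:520]; s=cv2.imread("pics/side0.png")[80:410,120:500]
cv2.imwrite("pics/t1.png",cv2.resize(t,None,fx=1.7,fy=1.7,interpolation=2)); cv2.imwrite("pics/s1.png",cv2.resize(s,None,fx=1.8,fy=1.8,interpolation=2))
E
```

```text
(no output)
```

View pics/t1.png

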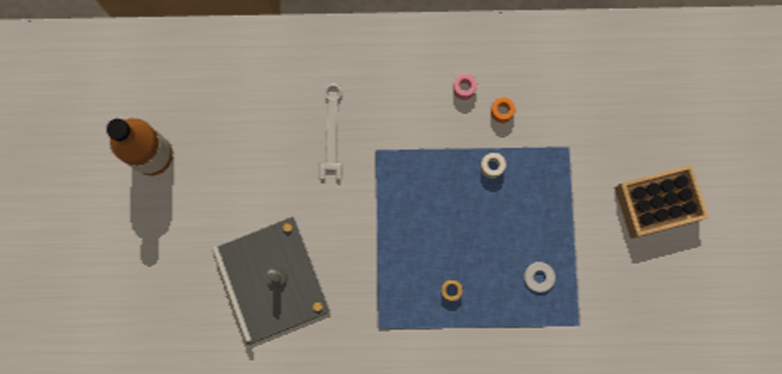

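View pics/s1.png

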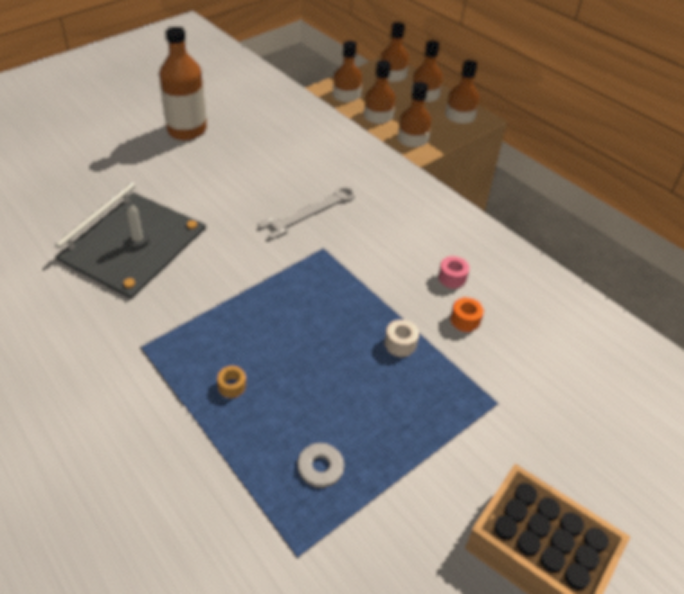

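Top view: post at (222,262), white spacer (350,197), washer (377,263), bushing (326,271), bottle (140,185), wrench (255,170), tray (448,218). Three spacer-like rings: pink (333,150), orange (356,164) and white (350,197). White, the only one on the mat, is the one described.

```bash
python3 - <<'E'
from h import *
ct=eyes.get_calibration("top");cs=eyes.get_calibration("side")
for n,a,b in [("foot",(223.5,264.5),(196,212.8)),("tip",(219.2,259.8),(189.7,193.9)),("spacer",(349,197.2),(344.2,265.5)),("washer",(376,263.3),(298,338)),("bushing",(326.5,270.7),(248.3,292)),("tray",(448.1,217.2),(424.7,380.7))]:
    p,e=tri([pix2ray(ct,a),pix2ray(cs,b)]); print(n,p.round(4),np.round(e,4), np.linalg.norm(p[:2]).round(3),np.arctan2(p[1],p[0]).round(3))
print(atz(ct,(142,184),.095))
# plate corners from top crop
for x,y in [(213,250),(293,219),(328,315),(250,345),(215,250),(250,341)]:
    print(atz(ct,(60+x/1.7,100+y/1.7),.01).round(3))
T=R.from_rotvec(manip.get_obs()["ee_rot"]).as_matrix();print(T.round(3))
c=eyes.get_calibration("wrist"); W=np.array(c["world_from_camera"]);print("cam in tool",(T.T@(W[:3,3]-manip.get_obs()["ee_pos"])).round(3));print((T.T@W[:3,:3]).round(3))
E
```

```text
foot [0.4825 0.1329 0.0211] [0.0014 0.0014] 0.5 0.269
tip [0.485  0.138  0.0829] [0.0049 0.0049] 0.504 0.277
spacer [ 0.668  -0.2237  0.0212] [0.0024 0.0024] 0.704 -0.323
washer [ 0.4803 -0.2932  0.0035] [0.0014 0.0014] 0.563 -0.548
bushing [ 0.4592 -0.1519  0.0165] [0.0008 0.0008] 0.484 -0.32
tray [ 0.6042 -0.4991  0.0199] [0.0003 0.0003] 0.784 -0.69
[0.69710841 0.34703766 0.095     ]
[0.533 0.243 0.01 ]
[0.582 0.111 0.01 ]
[0.423 0.052 0.01 ]
[0.377 0.179 0.01 ]
[0.532 0.24  0.01 ]
[0.384 0.179 0.01 ]
[[-0.922  0.386  0.   ]
 [ 0.386  0.922  0.   ]
 [-0.     0.    -1.   ]]
cam in tool [ 0.083 -0.001 -0.143]
[[-0.001  0.947  0.322]
 [ 1.     0.001  0.   ]
 [-0.     0.322 -0.947]]
```

Emit:
{"name": "send_rows", "arguments": {
  "series": [
    [[-0.393,-0.241,0.03,0,0,0,1],[-0.393,-0.241,0.03,0,0,0,1],[-0.393,-0.241,0.03,0,0,0,1],[-0.393,-0.241,0.03,0,0,0,1],[-0.393,-0.241,0.03,0,0,0,1],[-0.393,-0.241,0.03,0,0,0,1],[-0.393,-0.241,0.03,0,0,0,1],[-0.393,-0.241,0.03,0,0,0,1],[-0.393,-0.241,0.03,0,0,0,1],[-0.393,-0.241,0.03,0,0,0,1],[-0.393,-0.241,0.03,0,0,0,1],[-0.393,-0.241,0.03,0,0,0,1]]
  ],
  "force": 40
}}

```text
clock: 2.5
ee_pos: [0.4844, 0.1285, 0.2008]
ee_rot: [0.626, 3.078, -0.001]
wrist_force: [-1.0, 0.1, -1.3]
width: 0.0853
```

Emit:
{"name": "send_rows", "arguments": {
  "series": [
    [[0,0,0,0,0,0,1],[0,0,0,0,0,0,1],[0,0,0,0,0,0,1],[0,0,0,0,0,0,1]]
  ]
}}

```text
clock: 2.83
ee_pos: [0.4813, 0.1342, 0.2015]
ee_rot: [0.616, 3.08, 0.0]
wrist_force: [0.5, 0.3, 0.7]
width: 0.0853
```

```bash
cat >> h.py <<'E'
def look(name,things,z={}):
    c=eyes.get_calibration("wrist"); im=eyes.get_image("wrist"); cv2.imwrite(f"pics/{name}.png",im[:,:,::-1])
    import pickle; pickle.dump(c,open(f"pics/{name}.pkl","wb")); o=manip.get_obs()
    print("t",round(o["clock"],2),"tcp",o["ee_pos"].round(4),o["ee_rot"].round(4),"w",round(o["width"],4))
    for t in things:
        for d in finder.mark_of("wrist",t)[:3]:
            print(t,np.round(d["xy"],1),round(d["score"],2),"at z",z.get(t),atz(c,d["xy"],z.get(t,0)).round(4))
    return c,im
E
python3 - <<'E'
from h import *
look("w1",["post_foot","post_tip"],{"post_foot":.02,"post_tip":.082})
E
```

```text
t 2.88 tcp [0.4814 0.1342 0.2015] [6.1640e-01 3.0803e+00 3.0000e-04] w 0.0851
post_foot [278.  187.4] 0.69 at z 0.02 [0.4874 0.1321 0.02  ]
post_tip [280.9 204.3] 0.97 at z 0.082 [0.4881 0.1346 0.082 ]
```

View pics/w1.png

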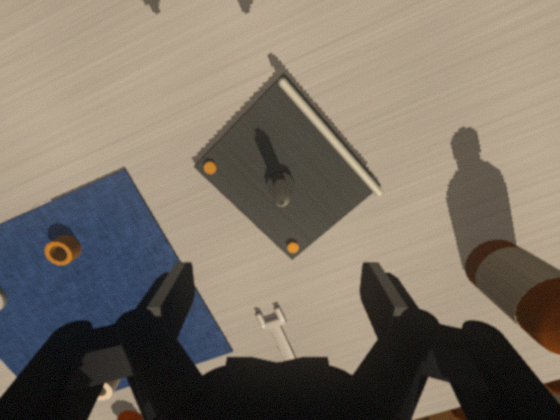

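The picture shows the post tip at (281,203) and the foot near (278,187). The tip reads (0.488,0.135) and the foot (0.487,0.132), a few mm from the first estimate. Next I look at the spacer from near.

Emit:
{"name": "send_rows", "arguments": {
  "series": [
    [[-0.309,-0.257,0.071,0,0,0,1],[-0.309,-0.257,0.071,0,0,0,1],[-0.309,-0.257,0.071,0,0,0,1],[-0.309,-0.257,0.071,0,0,0,1],[-0.309,-0.257,0.071,0,0,0,1],[-0.309,-0.257,0.071,0,0,0,1],[-0.309,-0.257,0.071,0,0,0,1],[-0.309,-0.257,0.071,0,0,0,1],[-0.309,-0.257,0.071,0,0,0,1],[-0.309,-0.257,0.071,0,0,0,1],[-0.309,-0.257,0.071,0,0,0,1],[-0.309,-0.257,0.071,0,0,0,1]]
  ]
}}

```text
clock: 3.98
ee_pos: [0.6674, -0.2241, 0.1288]
ee_rot: [-0.621, -3.078, -0.001]
wrist_force: [0.2, 0.4, 0.1]
width: 0.0854
```

Emit:
{"name": "send_rows", "arguments": {
  "series": [
    [[0,0,0,0,0,0,1],[0,0,0,0,0,0,1],[0,0,0,0,0,0,1],[0,0,0,0,0,0,1]]
  ]
}}

```text
clock: 4.32
ee_pos: [0.6677, -0.2224, 0.1311]
ee_rot: [0.617, 3.08, -0.0]
wrist_force: [-1.3, -0.6, -0.6]
width: 0.0855
```

```bash
python3 - <<'E'
from h import *
c,im=look("w2",["spacer_mid","washer_mid","bushing_mid"],{"spacer_mid":.016,"washer_mid":.007,"bushing_mid":.013})
print(proj(c,[.668,-.224,.016]))
E
```

```text
t 4.37 tcp [ 0.6677 -0.2226  0.131 ] [ 6.1760e-01  3.0795e+00 -2.0000e-04] w 0.0856
spacer_mid [292.8 287. ] 0.79 at z 0.016 [ 0.7612 -0.2448  0.016 ]
spacer_mid [359.2 300.9] 0.65 at z 0.016 [ 0.8042 -0.1866  0.016 ]
spacer_mid [271.9 202. ] 0.63 at z 0.016 [ 0.6677 -0.2285  0.016 ]
washer_mid [100.3  20.8] 0.69 at z 0.007 [ 0.4777 -0.2964  0.007 ]
[276.44411559 200.50631775]
```

View pics/w2.png

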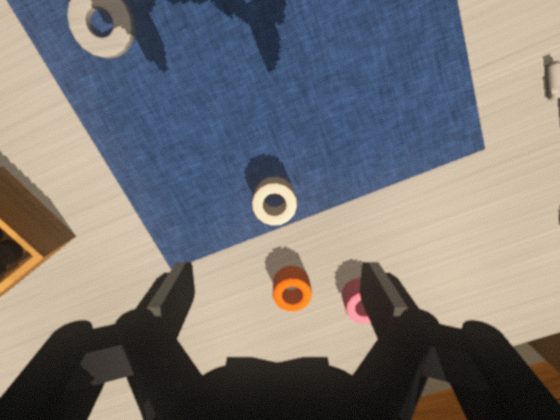

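White ring at (274,202), orange (292,290), pink (360,303). White is the one meant. I confirm it in a crop and fit its outline.

```bash
cat >> h.py <<'E'
def ring(im,c,xy,test,zt,r=40):
    """hole of a ring near xy: the ring's filled outline minus its mask; returns (hole, outline) ellipse centres, world at top z"""
    h,w=im.shape[:2]; x,y=map(int,xy); m=np.zeros((h,w),np.uint8); x0,y0=max(x-r,0),max(y-r,0)
    m[y0:y+r,x0:x+r]=test(im.astype(int)[y0:y+r,x0:x+r])*255
    cs,hi=cv2.findContours(m,cv2.RETR_CCOMP,cv2.CHAIN_APPROX_NONE)
    out=[]
    for k,a in enumerate(cs):
        if len(a)>20 and cv2.contourArea(a)>80:
            e=cv2.fitEllipse(a); print("hole" if hi[0][k][3]>=0 else "outer",np.round(e[0],1),np.round(e[1],1),"->",atz(c,e[0],zt).round(4),"diam mm",(np.array(e[1])*np.linalg.norm(atz(c,e[0],zt)-np.array(c["world_from_camera"])[:3,3])/(210/np.tan(np.radians(c["fov_y"])/2))*1000).round(1))
E
python3 - <<'E'
from h import *; import pickle
im=cv2.imread("pics/w2.png")[:,:,::-1]; c=pickle.load(open("pics/w2.pkl","rb"))
ring(im,c,(274,202),lambda a:(a.min(2)>170)|((a[...,0]>150)&(a[...,2]>130)),.029,28)
print(im[196:210:3,252:300:4].tolist()[2])
cv2.imwrite("pics/w2c.png",cv2.resize(im[130:340,200:420,::-1],None,fx=2.7,fy=2.7,interpolation=2))
E
```

```text
outer [294.1 225.7] [ 7.5 29.4] -> [ 0.6926 -0.2169  0.029 ] diam mm [ 6.9 26.9]
outer [274.1 204.2] [41.3 44. ] -> [ 0.6665 -0.2256  0.029 ] diam mm [36.6 39.1]
hole [274.1 204.4] [23.3 24.3] -> [ 0.6667 -0.2257  0.029 ] diam mm [20.7 21.6]
[[184, 163, 145], [244, 229, 194], [247, 232, 195], [109, 96, 82], [61, 64, 75], [60, 65, 81], [56, 61, 73], [55, 61, 74], [98, 86, 80], [244, 229, 192], [248, 235, 205], [186, 165, 155]]
```

View pics/w2c.png

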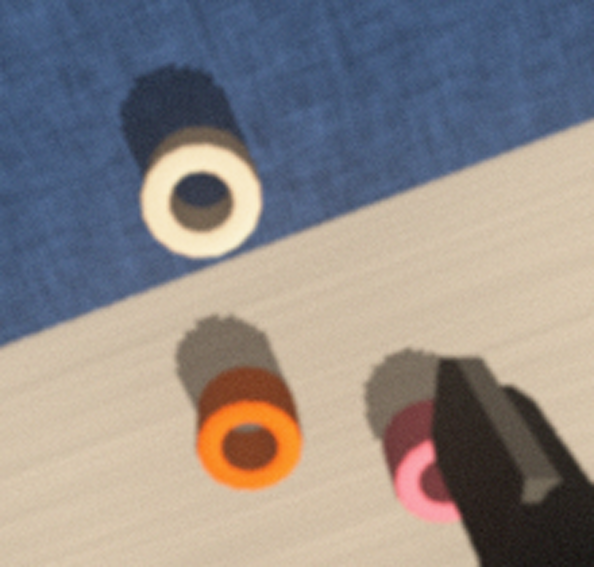

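The crop confirms it: the white ring's hole and outer diameters (21 and 39 mm at z=0.029) match the spacer. I grasp it.

Emit:
{"name": "send_rows", "arguments": {
  "series": [
    [[0,-0.003,0.04,0,0,0,1],[0,-0.003,0.08,0,0,0,1],[0,-0.003,0.11,0,0,0,1],[0,-0.003,0.124,0,0,0,1],[0,-0.003,0.124,0,0,0,1],[0,-0.003,0.124,0,0,0,-1],[0,-0.003,0.124,0,0,0,-1],[0,-0.003,0.124,0,0,0,-1],[0,-0.003,0.124,0,0,0,-1],[0,-0.003,0.124,0,0,0,-1],[0,-0.003,0.124,0,0,0,-1],[0,-0.003,0.124,0,0,0,-1]]
  ],
  "force": 40
}}

```text
clock: 5.52
ee_pos: [0.6673, -0.2265, 0.0086]
ee_rot: [0.619, 3.077, -0.001]
wrist_force: [-0.9, 0.3, 7.7]
width: 0.038
```

```bash
python3 - <<'E'
from h import *; import pickle
o=manip.get_obs(); print(o["ee_pos"],o["wrist_force"],o["width"])
im=cv2.imread("pics/w1.png"); c=pickle.load(open("pics/w1.pkl","rb"))
g=im[160:230,245:315]; cv2.imwrite("pics/w1c.png",cv2.resize(g,None,fx=8,fy=8,interpolation=2))
print(proj(c,[.487,.134,.02]),proj(c,[.487,.134,.082]))
E
```

```text
[ 0.66734231 -0.22649524  0.00862992] [-0.9056269   0.34967432  7.68888907] 0.03798803579977055
[279.35344828 186.44994052] [279.91135347 203.55117049]
```

View pics/w1c.png

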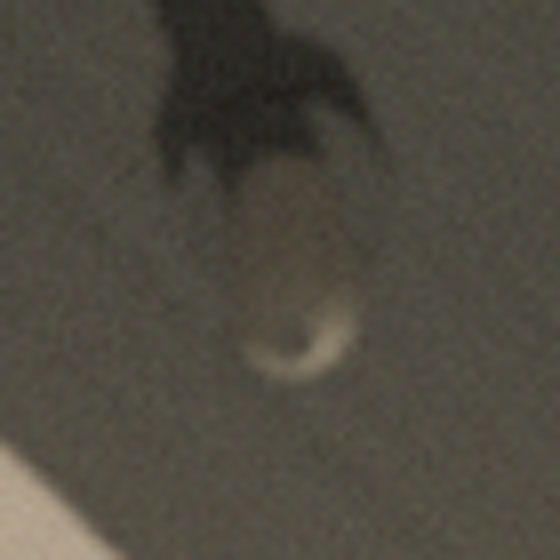

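Emit:
{"name": "send_rows", "arguments": {
  "series": [
    [[0,0,-0.02,0,0,0,-1],[0,0,-0.06,0,0,0,-1],[0,0,-0.1,0,0,0,-1],[0.025,0.022,-0.124,0,0,0,-1],[0.05,0.043,-0.124,0,0,0,-1],[0.08,0.069,-0.124,0,0,0,-1],[0.11,0.095,-0.124,0,0,0,-1],[0.14,0.121,-0.124,0,0,0,-1],[0.17,0.147,-0.124,0,0,0,-1],[0.2,0.173,-0.124,0,0,0,-1],[0.23,0.199,-0.124,0,0,0,-1],[0.26,0.225,-0.124,0,0,0,-1]]
  ]
}}

```text
clock: 6.52
ee_pos: [0.5126, 0.0834, 0.1314]
ee_rot: [0.619, 3.078, 0.001]
wrist_force: [0.7, 0.8, 0.2]
width: 0.0384
```

Emit:
{"name": "send_rows", "arguments": {
  "series": [
    [[0.025,0.022,0,0,0,0,-1],[0.0436,0.0378,0,0,0,0,-1],[0.0436,0.0378,0,0,0,0,-1],[0.0436,0.0378,0,0,0,0,-1],[0.0436,0.0378,0,0,0,0,-1],[0.0436,0.0378,0,0,0,0,-1],[0.0436,0.0378,0,0,0,0,-1],[0.0436,0.0378,0,0,0,0,-1]]
  ]
}}

```text
clock: 7.18
ee_pos: [0.4883, 0.1329, 0.1303]
ee_rot: [0.621, 3.08, -0.0]
wrist_force: [0.4, 0.3, 0.3]
width: 0.0378
```

```bash
python3 - <<'E'
from h import *
c,im=look("w3",["post_foot","post_tip","spacer_mid"],{"post_foot":.02,"post_tip":.082,"spacer_mid":.137})
s=eyes.get_image("side"); cs=eyes.get_calibration("side"); cv2.imwrite("pics/s3.png",s[:,:,::-1])
for t in ["post_tip","spacer_mid"]: print([(np.round(d["xy"],1),round(d["score"],2)) for d in finder.mark_of("side",t)[:3]])
a=cv2.resize(im[60:360,120:440],(426,400)); b=cv2.resize(s[140:260,140:250],(366,400)); cv2.imwrite("pics/c3.png",np.hstack([a,b])[:,:,::-1])
print(proj(cs,[.487,.1345,.082]),proj(cs,[.487,.1345,.02]))
E
```

```text
t 7.23 tcp [0.4882 0.133  0.1302] [-6.2080e-01 -3.0796e+00  1.0000e-04] w 0.0382
post_foot [280.3 201.7] 0.59 at z 0.02 [0.4895 0.1347 0.02  ]
post_tip [281.9 224.1] 0.91 at z 0.082 [0.4863 0.1365 0.082 ]
spacer_mid [275.3 272.5] 0.63 at z 0.137 [0.4895 0.1304 0.137 ]
[(array([189.9, 191. ]), 0.92)]
[(array([380.8, 254.6]), 0.65), (array([187.2, 176.7]), 0.53), (array([369.1, 230.8]), 0.51)]
[193.07514697 194.15392334] [196.75208086 212.17858625]
```

View pics/c3.png

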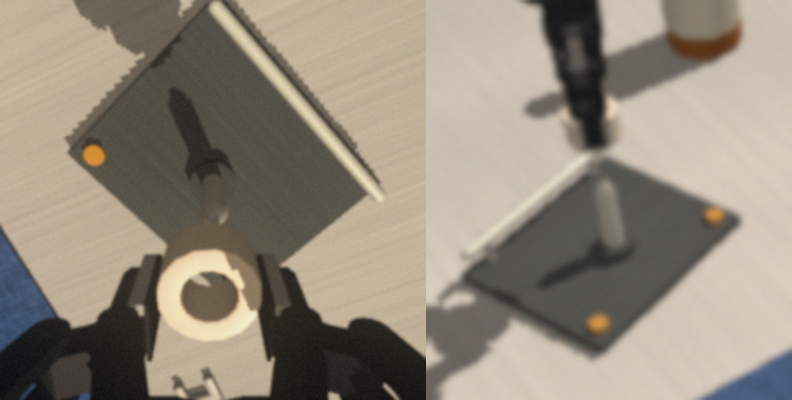

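```bash
python3 - <<'E'
from h import *; import pickle
im=cv2.imread("pics/w3.png")[:,:,::-1]; c=pickle.load(open("pics/w3.pkl","rb")); c1=pickle.load(open("pics/w1.pkl","rb"))
ring(im,c,(277,281),lambda a:(a.min(2)>150)&(a[...,0]>200),.1506,48)
for a,b in [((281.1,203),(281.5,222.5)),((278.,187.4),(280.3,201.7))]: print(tri([pix2ray(c1,a),pix2ray(c,b)]))
W=np.array(c["world_from_camera"]); print((W[:3,3]-manip.get_obs()["ee_pos"])@R.from_rotvec(manip.get_obs()["ee_rot"]).as_matrix())
g=im[165:240,245:320,::-1]; cv2.imwrite("pics/w3c.png",cv2.resize(g,None,fx=8,fy=8,interpolation=2))
E
```

```text
outer [273.8 283.6] [60.8 69.2] -> [0.4872 0.1306 0.1506] diam mm [30.9 35.2]
(array([0.4963757 , 0.13216985, 0.05221499]), [0.00033200338079679827, 0.0003320033807968214])
(array([0.48158735, 0.13609372, 0.04448724]), [0.0015246476359002962, 0.001524647635900326])
[ 0.08217084 -0.00133299 -0.14346073]
```

View pics/w3c.png

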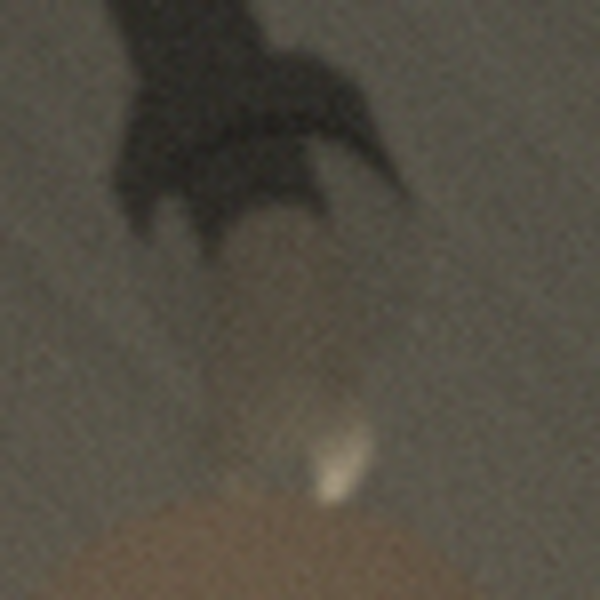

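```bash
python3 - <<'E'
from h import *; import pickle
tx=np.array([-.922,.386]);ty=np.array([.386,.922])
def bolts(im,c,boxes,n):
    P=[]
    for x0,y0,x1,y1 in boxes:
        a=cv2.GaussianBlur(im,(3,3),0)[y0:y1,x0:x1].astype(int); m=((a[...,0]-a[...,2])>60)&(a[...,0]>110)
        yy,xx=np.nonzero(m); P.append(atz(c,(xx.mean()+x0,yy.mean()+y0),.0145)); print(n,m.sum(),xx.mean()+x0,yy.mean()+y0)
    d=P[1]-P[0]; d=d[:2]; m=(P[0]+P[1])[:2]/2; L=np.linalg.norm(d); u=d/L; v=np.array([-u[1],u[0]])
    for s in (1,-1):
        q=m+s*.045*v
        if q[1]>m[1]: print(n,"len",L.round(4),"post",q.round(4),"tool xy",(q@tx).round(4),(q@ty).round(4))
rd=lambda f:cv2.imread(f"pics/{f}.png")[:,:,::-1]; ld=lambda f:pickle.load(open(f"pics/{f}.pkl","rb"))
bolts(rd("w1"),ld("w1"),[(198,158,222,180),(282,238,304,258)],"w1")
im=rd("w3"); a=im.astype(int); m=((a[...,0]-a[...,2])>70)&(a[...,0]>130); yy,xx=np.nonzero(m[140:300,150:400])
print(len(xx))
E
grep -n "" /dev/null
```

```text
w1 146 209.55479452054794 167.56164383561645
w1 118 292.5593220338983 247.41525423728814
w1 len 0.1404 post [0.4864 0.1354] tool xy -0.3962 0.3126
208
```

Emit:
{"name": "send_rows", "arguments": {
  "series": [
    [[0.0017,0.002,0.01,0,0,0,-1],[0.0017,0.002,0.03,0,0,0,-1],[0.0017,0.002,0.04,0,0,0,-1],[0.0017,0.002,0.048,0,0,0,-1],[0.0017,0.002,0.054,0,0,0,-1],[0.0017,0.002,0.06,0,0,0,-1],[0.0017,0.002,0.066,0,0,0,-1],[0.0017,0.002,0.072,0,0,0,-1],[0.0017,0.002,0.078,0,0,0,-1],[0.0017,0.002,0.078,0,0,0,-1]]
  ]
}}

```text
clock: 8.37
ee_pos: [0.4867, 0.136, 0.0512]
ee_rot: [-0.619, -3.079, 0.001]
wrist_force: [0.1, -0.6, -0.6]
width: 0.0378
```

```bash
python3 - <<'E'
from h import *
c,im=look("w4",[]); s=eyes.get_image("side"); print(manip.get_obs()["wrist_force"],manip.get_obs()["ft_torque"])
a=cv2.resize(im[160:360,170:390],(440,400)); b=cv2.resize(s[150:250,150:240],(360,400),interpolation=cv2.INTER_CUBIC); cv2.imwrite("pics/c4.png",np.hstack([a,b])[:,:,::-1])
E
```

```text
t 8.42 tcp [0.4869 0.1361 0.0518] [-6.1910e-01 -3.0792e+00  5.0000e-04] w 0.0379
[0.34618643 0.65865451 0.18538695] [-0.04172973 -0.04133568  0.00261813]
```

View pics/c4.png

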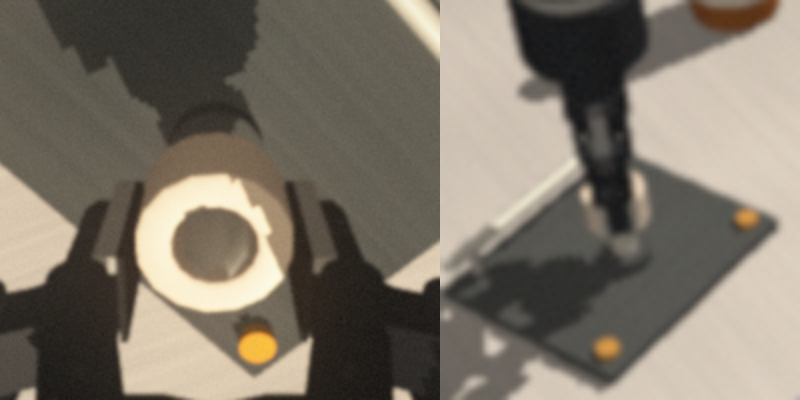

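The post stands inside the spacer's hole and the force is about zero. I lower it the rest of the way and release.

Emit:
{"name": "send_rows", "arguments": {
  "series": [
    [[0,0,0.008,0,0,0,-1],[0,0,0.016,0,0,0,-1],[0,0,0.022,0,0,0,-1],[0,0,0.0255,0,0,0,-1],[0,0,0.0255,0,0,0,-1]]
  ]
}}

```text
clock: 8.88
ee_pos: [0.4869, 0.1361, 0.026]
ee_rot: [-0.619, -3.079, 0.001]
wrist_force: [-0.2, -0.3, -0.2]
width: 0.038
```

Emit:
{"name": "send_rows", "arguments": {
  "series": [
    [[0,0,0,0,0,0,1],[0,0,0,0,0,0,1],[0,0,0,0,0,0,1],[0,0,0,0,0,0,1],[0,0,0,0,0,0,1],[0,0,0,0,0,0,1]]
  ]
}}

```text
clock: 9.38
ee_pos: [0.4872, 0.1361, 0.0268]
ee_rot: [0.619, 3.08, 0.0]
wrist_force: [-0.1, -0.3, 0.3]
width: 0.0852
```

Emit:
{"name": "send_rows", "arguments": {
  "series": [
    [[0,0,-0.03,0,0,0,1],[0,0,-0.065,0,0,0,1],[0,0,-0.105,0,0,0,1],[0,0,-0.125,0,0,0,1],[0,0,-0.125,0,0,0,1],[0,0,-0.125,0,0,0,1]]
  ]
}}

```text
clock: 9.88
ee_pos: [0.4875, 0.1362, 0.1526]
ee_rot: [0.619, 3.078, 0.001]
wrist_force: [-0.9, -0.5, -1.2]
width: 0.0852
```

```bash
python3 - <<'E'
from h import *
c,im=look("w5",["spacer_mid","post_tip","post_foot"],{"spacer_mid":.033,"post_tip":.082,"post_foot":.02})
ring(im,c,proj(c,[.487,.1355,.046]),lambda a:(a.min(2)>140)&(a[...,0]>190),.046,32)
E
```

```text
t 9.93 tcp [0.4869 0.136  0.1514] [-6.1920e-01 -3.0798e+00  1.0000e-04] w 0.0854
spacer_mid [274.4 196.3] 0.66 at z 0.033 [0.4847 0.1339 0.033 ]
post_tip [277.3 215.9] 0.66 at z 0.082 [0.4866 0.1359 0.082 ]
post_foot [275.3 194.1] 0.92 at z 0.02 [0.4867 0.134  0.02  ]
outer [261.7 204.2] [ 9.3 32. ] -> [0.4835 0.1221 0.046 ] diam mm [ 8.4 28.9]
outer [280.7 200.8] [30.3 34.6] -> [0.4872 0.1391 0.046 ] diam mm [27.3 31.1]
```

Emit:
{"name": "send_rows", "arguments": {
  "series": [
    [[-0.016,-0.038,0.0,0,0,0,1],[-0.16,-0.4,0.02,0,0,0,1],[-0.16,-0.4,0.02,0,0,0,1],[-0.16,-0.4,0.02,0,0,0,1],[-0.16,-0.4,0.02,0,0,0,1],[-0.16,-0.4,0.02,0,0,0,1],[-0.16,-0.4,0.02,0,0,0,1],[-0.16,-0.4,0.02,0,0,0,1],[-0.16,-0.4,0.02,0,0,0,1],[-0.16,-0.4,0.02,0,0,0,1],[-0.16,-0.4,0.02,0,0,0,1],[-0.16,-0.4,0.02,0,0,0,1]]
  ]
}}

```text
clock: 11.08
ee_pos: [0.4791, -0.2976, 0.1302]
ee_rot: [-0.624, -3.077, -0.001]
wrist_force: [-0.3, 0.3, 0.0]
width: 0.0854
```

Emit:
{"name": "send_rows", "arguments": {
  "series": [
    [[0,0,0,0,0,0,1],[0,0,0,0,0,0,1],[0,0,0,0,0,0,1],[0,0,0,0,0,0,1]]
  ]
}}

```text
clock: 11.42
ee_pos: [0.4804, -0.2936, 0.1319]
ee_rot: [-0.617, -3.08, -0.0]
wrist_force: [-0.1, 0.2, 0.8]
width: 0.0855
```

```bash
python3 - <<'E'
from h import *
c,im=look("w6",["washer_mid"],{"washer_mid":.007})
ring(im,c,proj(c,[.479,-.295,.011]),lambda a:(a[...,0]-a[...,2]>-12)&(a.max(2)>110),.011,45)
print(manip.get_obs()["joint_pos"].round(2))
E
```

```text
t 11.47 tcp [ 0.4804 -0.2937  0.1319] [ 0.6171  3.0802 -0.    ] w 0.0853
washer_mid [273.3 196.3] 0.64 at z 0.007 [ 0.4785 -0.2975  0.007 ]
washer_mid [424.  118.1] 0.26 at z 0.007 [ 0.4634 -0.1468  0.007 ]
outer [275.  197.4] [49.4 52. ] -> [ 0.479  -0.2959  0.011 ] diam mm [46.9 49.3]
hole [275.1 198. ] [20.6 22.2] -> [ 0.4796 -0.2961  0.011 ] diam mm [19.5 21. ]
[-0.61  0.43  1.59  0.    1.12 -1.79]
```

The washer sits at (0.4795,-0.296), with diameters matching 50 and 21 mm at z=0.011. I grasp it low, near the mat.

Emit:
{"name": "send_rows", "arguments": {
  "series": [
    [[0,-0.0025,0.04,0,0,0,1],[0,-0.0025,0.08,0,0,0,1],[0,-0.0025,0.11,0,0,0,1],[0,-0.0025,0.1243,0,0,0,1],[0,-0.0025,0.1243,0,0,0,1],[0,-0.0025,0.1243,0,0,0,-1],[0,-0.0025,0.1243,0,0,0,-1],[0,-0.0025,0.1243,0,0,0,-1],[0,-0.0025,0.1243,0,0,0,-1],[0,-0.0025,0.1243,0,0,0,-1],[0,-0.0025,0.1243,0,0,0,-1]]
  ],
  "force": 50
}}

```text
clock: 12.43
ee_pos: [0.4814, -0.2986, 0.0113]
ee_rot: [0.618, 3.073, -0.005]
wrist_force: [1.7, 1.5, 16.8]
width: 0.0122
```

Emit:
{"name": "send_rows", "arguments": {
  "series": [
    [[0,0,-0.02,0,0,0,-1],[0,0,-0.06,0,0,0,-1],[0,0,-0.1,0,0,0,-1],[0,0,-0.125,0,0,0,-1],[0,0,-0.125,0,0,0,-1]]
  ]
}}

```text
clock: 12.85
ee_pos: [0.4812, -0.2983, 0.1394]
ee_rot: [0.617, 3.071, -0.007]
wrist_force: [-0.2, -0.3, 0.1]
width: -0.0
```

```bash
python3 - <<'E'
from h import *
c,im=look("w7",["washer_mid"],{"washer_mid":.13})
cv2.imwrite("pics/c7.png",cv2.resize(im[200:340,170:380],(600,400))[:,:,::-1])
E
```

```text
t 12.9 tcp [ 0.4803 -0.2977  0.1363] [ 0.6179  3.074  -0.0043] w -0.0002
washer_mid [279.4 189.4] 0.96 at z 0.13 [ 0.4447 -0.2826  0.13  ]
```

View pics/c7.png

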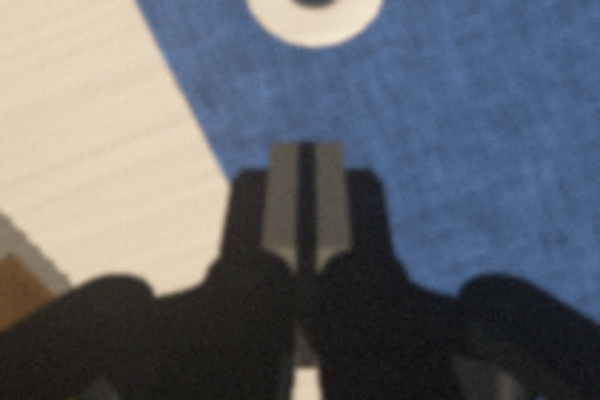

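The fingers closed over the washer's top: it shifted little and stayed on the mat, and the width is 0. When shut, the tips are at the TCP itself, so I must go about 6 mm lower. First I remeasure it.

Emit:
{"name": "send_rows", "arguments": {
  "series": [
    [[0,0,0,0,0,0,1],[0,0,0,0,0,0,1],[0,0,0,0,0,0,1],[0,0,0,0,0,0,1],[0,0,0,0,0,0,1],[0,0,0,0,0,0,1]]
  ]
}}

```text
clock: 13.45
ee_pos: [0.4791, -0.2969, 0.1322]
ee_rot: [-0.619, -3.079, -0.0]
wrist_force: [0.4, -0.1, -0.4]
width: 0.0724
```

```bash
python3 - <<'E'
from h import *
c,im=look("w8",["washer_mid"],{"washer_mid":.007})
ring(im,c,proj(c,[.479,-.296,.011]),lambda a:(a[...,0]-a[...,2]>-12)&(a.max(2)>110),.011,45)
o=manip.get_obs(); T=R.from_rotvec(o["ee_rot"]).as_matrix(); print(T.round(4)); print((np.array([.4795,-.296,.001])-o["ee_pos"])@T)
E
```

```text
t 13.5 tcp [ 0.4791 -0.2969  0.1323] [-6.1910e-01 -3.0796e+00 -2.0000e-04] w 0.079
washer_mid [276.5 196.6] 0.69 at z 0.007 [ 0.4787 -0.2981  0.007 ]
washer_mid [425.3 117.2] 0.6 at z 0.007 [ 0.462  -0.1488  0.007 ]
outer [278.8 197.4] [49.6 51.8] -> [ 0.4791 -0.2959  0.011 ] diam mm [47.1 49.2]
hole [278.9 197.9] [20.6 22. ] -> [ 0.4796 -0.2961  0.011 ] diam mm [19.6 20.9]
[[-9.223e-01  3.864e-01 -2.000e-04]
 [ 3.864e-01  9.223e-01  1.000e-04]
 [ 2.000e-04  0.000e+00 -1.000e+00]]
[6.92841413e-06 1.00113946e-03 1.31326817e-01]
```

Emit:
{"name": "send_rows", "arguments": {
  "series": [
    [[0,0.001,0.04,0,0,0,1],[0,0.001,0.08,0,0,0,1],[0,0.001,0.11,0,0,0,1],[0,0.001,0.125,0,0,0,1],[0,0.001,0.1315,0,0,0,1],[0,0.001,0.1315,0,0,0,1],[0,0.001,0.1315,0,0,0,-1],[0,0.001,0.1315,0,0,0,-1],[0,0.001,0.1315,0,0,0,-1],[0,0.001,0.1315,0,0,0,-1],[0,0.001,0.1315,0,0,0,-1],[0,0.001,0.1315,0,0,0,-1]]
  ],
  "force": 50
}}

```text
clock: 14.55
ee_pos: [0.4802, -0.2965, 0.003]
ee_rot: [0.618, 3.078, -0.002]
wrist_force: [-3.8, 2.7, 12.4]
width: 0.047
```

Emit:
{"name": "send_rows", "arguments": {
  "series": [
    [[0,0,-0.02,0,0,0,-1],[0,0,-0.06,0,0,0,-1],[0,0,-0.1,0,0,0,-1],[0.012,0.03,-0.139,0,0,0,-1],[0.025,0.062,-0.139,0,0,0,-1],[0.039,0.097,-0.139,0,0,0,-1],[0.053,0.132,-0.139,0,0,0,-1],[0.067,0.168,-0.139,0,0,0,-1],[0.081,0.203,-0.139,0,0,0,-1],[0.095,0.238,-0.139,0,0,0,-1],[0.109,0.273,-0.139,0,0,0,-1],[0.123,0.308,-0.139,0,0,0,-1]]
  ]
}}

```text
clock: 15.55
ee_pos: [0.4849, 0.0374, 0.1409]
ee_rot: [0.619, 3.078, 0.0]
wrist_force: [0.1, -0.7, -0.7]
width: 0.0469
```

Emit:
{"name": "send_rows", "arguments": {
  "series": [
    [[0.013,0.033,0,0,0,0,-1],[0.026,0.065,0,0,0,0,-1],[0.037,0.0932,0,0,0,0,-1],[0.037,0.0932,0,0,0,0,-1],[0.037,0.0932,0,0,0,0,-1],[0.037,0.0932,0,0,0,0,-1],[0.037,0.0932,0,0,0,0,-1]]
  ]
}}

```text
clock: 16.13
ee_pos: [0.4871, 0.1349, 0.1403]
ee_rot: [0.621, 3.079, 0.0]
wrist_force: [-0.7, -0.4, -1.5]
width: 0.0469
```

```bash
python3 - <<'E'
from h import *
c,im=look("w9",["washer_mid","post_tip"],{"washer_mid":.144,"post_tip":.082})
s=eyes.get_image("side")
a=cv2.resize(im[140:340,170:390],(440,400)); b=cv2.resize(s[130:250,140:248],(360,400),interpolation=cv2.INTER_CUBIC); cv2.imwrite("pics/c9.png",np.hstack([a,b])[:,:,::-1])
E
```

```text
t 16.18 tcp [0.4872 0.1348 0.1402] [6.2140e-01 3.0792e+00 1.0000e-04] w 0.0467
washer_mid [276.8 263.8] 0.64 at z 0.144 [0.4854 0.1345 0.144 ]
washer_mid [274.  188.5] 0.44 at z 0.144 [0.4458 0.1497 0.144 ]
post_tip [282.6 223.9] 0.59 at z 0.082 [0.4892 0.1376 0.082 ]
```

View pics/c9.png

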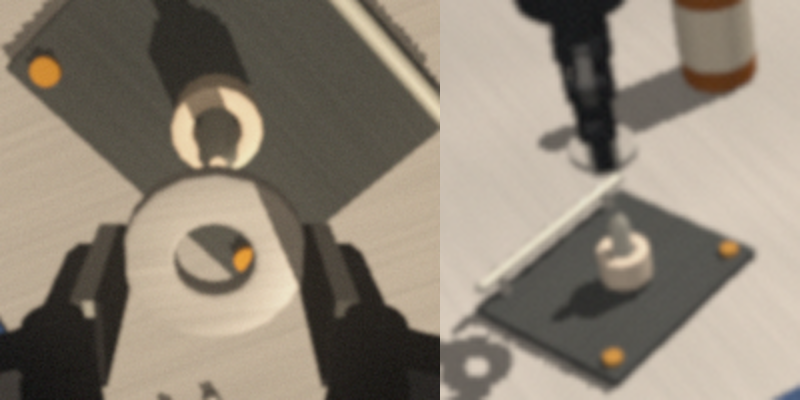

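The spacer is seated flat and the washer is held level, its hole about 1 mm from the post's line. I lower it.

Emit:
{"name": "send_rows", "arguments": {
  "series": [
    [[0,0.001,0.02,0,0,0,-1],[0,0.001,0.04,0,0,0,-1],[0,0.001,0.05,0,0,0,-1],[0,0.001,0.056,0,0,0,-1],[0,0.001,0.061,0,0,0,-1],[0,0.001,0.066,0,0,0,-1],[0,0.001,0.071,0,0,0,-1],[0,0.001,0.076,0,0,0,-1],[0,0.001,0.076,0,0,0,-1]]
  ]
}}

```text
clock: 17.08
ee_pos: [0.4871, 0.1367, 0.0633]
ee_rot: [-0.619, -3.079, 0.001]
wrist_force: [-1.3, -0.2, -1.8]
width: 0.0469
```

Emit:
{"name": "send_rows", "arguments": {
  "series": [
    [[0,0,0.005,0,0,0,-1],[0,0,0.01,0,0,0,-1],[0,0,0.014,0,0,0,-1],[0,0,0.016,0,0,0,-1],[0,0,0.016,0,0,0,-1]]
  ]
}}

```text
clock: 17.5
ee_pos: [0.4872, 0.1367, 0.0474]
ee_rot: [-0.619, -3.079, 0.001]
wrist_force: [0.3, 0.0, -0.6]
width: 0.047
```

Emit:
{"name": "send_rows", "arguments": {
  "series": [
    [[0,0,0,0,0,0,1],[0,0,0,0,0,0,1],[0,0,0,0,0,0,1],[0,0,0,0,0,0,1],[0,0,0,0,0,0,1],[0,0,0,0,0,0,1],[0,0,-0.03,0,0,0,1],[0,0,-0.065,0,0,0,1],[0,0,-0.1,0,0,0,1],[0,0,-0.11,0,0,0,1],[0,0,-0.11,0,0,0,1],[0,0,-0.11,0,0,0,1]]
  ]
}}

```text
clock: 18.5
ee_pos: [0.4873, 0.1367, 0.1578]
ee_rot: [0.619, 3.079, 0.0]
wrist_force: [0.4, 0.9, -0.3]
width: 0.0857
```

```bash
python3 - <<'E'
from h import *
c,im=look("w10",["washer_mid","post_tip"],{"washer_mid":.05,"post_tip":.082})
s=eyes.get_image("side")
a=cv2.resize(im[140:300,190:366],(440,400)); b=cv2.resize(s[165:255,155:236],(360,400),interpolation=cv2.INTER_CUBIC); cv2.imwrite("pics/c10.png",np.hstack([a,b])[:,:,::-1])
E
```

```text
t 18.55 tcp [0.487  0.1366 0.157 ] [-6.1910e-01 -3.0788e+00  8.0000e-04] w 0.0852
washer_mid [278.5 200.9] 0.95 at z 0.05 [0.4866 0.1377 0.05  ]
post_tip [276.4 213.4] 0.9 at z 0.082 [0.486  0.1359 0.082 ]
```

View pics/c10.png

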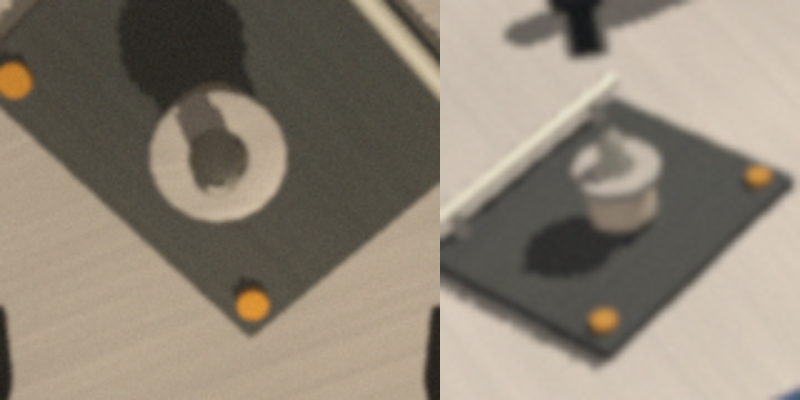

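Emit:
{"name": "send_rows", "arguments": {
  "series": [
    [[-0.0858,-0.2747,0.037,0,0,0,1],[-0.0858,-0.2747,0.037,0,0,0,1],[-0.0858,-0.2747,0.037,0,0,0,1],[-0.0858,-0.2747,0.037,0,0,0,1],[-0.0858,-0.2747,0.037,0,0,0,1],[-0.0858,-0.2747,0.037,0,0,0,1],[-0.0858,-0.2747,0.037,0,0,0,1],[-0.0858,-0.2747,0.037,0,0,0,1],[-0.0858,-0.2747,0.037,0,0,0,1],[-0.0858,-0.2747,0.037,0,0,0,1],[-0.0858,-0.2747,0.037,0,0,0,1],[-0.0858,-0.2747,0.037,0,0,0,1]]
  ]
}}

```text
clock: 19.7
ee_pos: [0.4606, -0.1487, 0.1209]
ee_rot: [-0.617, -3.08, -0.0]
wrist_force: [0.4, 0.1, 0.3]
width: 0.0851
```

```bash
python3 - <<'E'
from h import *
c,im=look("w11",["bushing_mid"],{"bushing_mid":.013})
for t in (20,50): ring(im,c,proj(c,[.461,-.150,.023]),lambda a:(a[...,0]-a[...,2]>t)&(a[...,0]>120),.023,32)
E
```

```text
t 19.75 tcp [ 0.4606 -0.1488  0.121 ] [0.6166 3.0805 0.    ] w 0.0856
bushing_mid [273.5 205.2] 0.83 at z 0.013 [ 0.4618 -0.1536  0.013 ]
outer [275.8 205. ] [36.3 38. ] -> [ 0.4593 -0.1502  0.023 ] diam mm [31.7 33.2]
hole [275.9 205.3] [22.4 23.5] -> [ 0.4595 -0.1502  0.023 ] diam mm [19.6 20.5]
outer [275.8 204.9] [36.2 37.5] -> [ 0.4592 -0.1502  0.023 ] diam mm [31.6 32.8]
hole [275.9 205.2] [22.4 23.5] -> [ 0.4595 -0.1502  0.023 ] diam mm [19.6 20.5]
```

The washer lies flat on the spacer, concentric with the post. The bushing is at (0.4594,-0.1502), with diameters about 33 and 20 mm. I grasp it.

Emit:
{"name": "send_rows", "arguments": {
  "series": [
    [[0,-0.0018,0.04,0,0,0,1],[0,-0.0018,0.08,0,0,0,1],[0,-0.0018,0.105,0,0,0,1],[0,-0.0018,0.114,0,0,0,1],[0,-0.0018,0.114,0,0,0,1],[0,-0.0018,0.114,0,0,0,-1],[0,-0.0018,0.114,0,0,0,-1],[0,-0.0018,0.114,0,0,0,-1],[0,-0.0018,0.114,0,0,0,-1],[0,-0.0018,0.114,0,0,0,-1],[0,-0.0018,0.114,0,0,0,-1],[0,-0.0018,0.114,0,0,0,-1]]
  ],
  "force": 50
}}

```text
clock: 20.8
ee_pos: [0.4603, -0.1517, 0.0084]
ee_rot: [0.619, 3.078, -0.001]
wrist_force: [-4.3, 2.2, 13.6]
width: 0.0322
```

Emit:
{"name": "send_rows", "arguments": {
  "series": [
    [[0,0,-0.02,0,0,0,-1],[0,0,-0.06,0,0,0,-1],[0,0,-0.1,0,0,0,-1],[0.008,0.026,-0.138,0,0,0,-1],[0.019,0.06,-0.143,0,0,0,-1],[0.03,0.096,-0.143,0,0,0,-1],[0.041,0.132,-0.143,0,0,0,-1],[0.052,0.168,-0.143,0,0,0,-1],[0.063,0.203,-0.143,0,0,0,-1],[0.074,0.238,-0.143,0,0,0,-1],[0.0858,0.2752,-0.143,0,0,0,-1],[0.0858,0.2752,-0.143,0,0,0,-1]]
  ]
}}

```text
clock: 21.8
ee_pos: [0.4868, 0.1407, 0.1506]
ee_rot: [0.612, 3.08, 0.002]
wrist_force: [0.2, -0.2, -1.4]
width: 0.0319
```

Emit:
{"name": "send_rows", "arguments": {
  "series": [
    [[0,0,0,0,0,0,-1],[0,0,0,0,0,0,-1],[0,0,0,0,0,0,-1],[0,0,0,0,0,0,-1]]
  ]
}}

```text
clock: 22.13
ee_pos: [0.487, 0.1345, 0.1501]
ee_rot: [0.622, 3.079, -0.0]
wrist_force: [-1.0, 0.6, -1.7]
width: 0.032
```

```bash
python3 - <<'E'
from h import *
c,im=look("w12",["bushing_mid","post_tip"],{"bushing_mid":.157,"post_tip":.082})
a=cv2.resize(im[140:340,170:390],(440,400)); cv2.imwrite("pics/c12.png",a[:,:,::-1])
E
```

```text
t 22.18 tcp [0.487  0.1346 0.1501] [0.6216 3.0794 0.    ] w 0.0318
bushing_mid [277.6 268.6] 0.7 at z 0.157 [0.4864 0.1341 0.157 ]
post_tip [280.7 217. ] 0.82 at z 0.082 [0.487  0.1367 0.082 ]
```

View pics/c12.png

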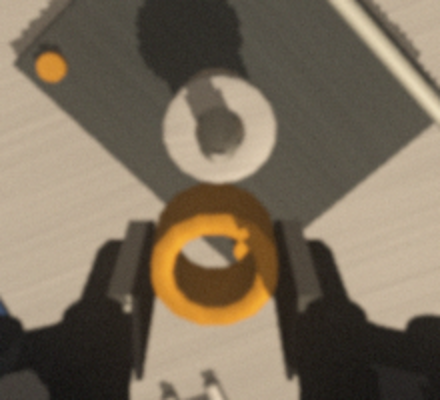

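The bushing is held level. The post is about 1.5 mm off along tool y, as before. I lower it.

Emit:
{"name": "send_rows", "arguments": {
  "series": [
    [[0,0.0012,0.02,0,0,0,-1],[0,0.0012,0.04,0,0,0,-1],[0,0.0012,0.05,0,0,0,-1],[0,0.0012,0.056,0,0,0,-1],[0,0.0012,0.062,0,0,0,-1],[0,0.0012,0.067,0,0,0,-1],[0,0.0012,0.072,0,0,0,-1],[0,0.0012,0.077,0,0,0,-1],[0,0.0012,0.077,0,0,0,-1]]
  ]
}}

```text
clock: 23.03
ee_pos: [0.4871, 0.1366, 0.0723]
ee_rot: [-0.619, -3.079, 0.0]
wrist_force: [-0.2, 0.3, -1.1]
width: 0.032
```

Emit:
{"name": "send_rows", "arguments": {
  "series": [
    [[0,0,0.004,0,0,0,-1],[0,0,0.008,0,0,0,-1],[0,0,0.0125,0,0,0,-1],[0,0,0.0125,0,0,0,-1]]
  ]
}}

```text
clock: 23.37
ee_pos: [0.4873, 0.1366, 0.0598]
ee_rot: [-0.619, -3.08, 0.0]
wrist_force: [-0.0, 0.5, -1.0]
width: 0.0319
```

Emit:
{"name": "send_rows", "arguments": {
  "series": [
    [[0,0,0,0,0,0,1],[0,0,0,0,0,0,1],[0,0,0,0,0,0,1],[0,0,0,0,0,0,1],[0,0,0,0,0,0,1],[0,0,0,0,0,0,1],[0,0,-0.03,0,0,0,1],[0,0,-0.065,0,0,0,1],[0,0,-0.1,0,0,0,1],[0,0,-0.13,0,0,0,1],[0,0,-0.13,0,0,0,1],[0,0,-0.13,0,0,0,1]]
  ]
}}

```text
clock: 24.37
ee_pos: [0.4879, 0.1368, 0.1918]
ee_rot: [0.619, 3.077, 0.002]
wrist_force: [-0.3, 0.4, -0.7]
width: 0.0855
```

```bash
python3 - <<'E'
from h import *
c,im=look("w13",["bushing_mid","post_tip"],{"bushing_mid":.064,"post_tip":.082})
ring(im,c,proj(c,[.487,.136,.074]),lambda a:(a[...,0]-a[...,2]>50)&(a[...,0]>110),.074,32)
s=eyes.get_image("side"); cs=eyes.get_calibration("side")
print("side bushing",[(np.round(d["xy"],1),round(d["score"],2)) for d in finder.mark_of("side","bushing_mid")[:2]],"expected",proj(cs,[.487,.136,.064]))
a=cv2.resize(im[140:300,190:366],(440,400)); b=cv2.resize(s[165:255,155:236],(360,400),interpolation=cv2.INTER_CUBIC); cv2.imwrite("pics/c13.png",np.hstack([a,b])[:,:,::-1])
E
```

```text
t 24.42 tcp [0.4873 0.1366 0.1903] [6.1900e-01 3.0797e+00 1.0000e-04] w 0.0856
bushing_mid [276.1 195.6] 0.96 at z 0.064 [0.4875 0.1353 0.064 ]
post_tip [277.  200.5] 0.81 at z 0.082 [0.4871 0.1364 0.082 ]
outer [276.3 196.7] [33.8 36.1] -> [0.4858 0.1363 0.074 ] diam mm [31.7 33.8]
hole [276.3 196.8] [20.9 22.3] -> [0.4859 0.1362 0.074 ] diam mm [19.6 20.9]
side bushing [(array([191.9, 199.3]), 0.72), (array([197., 217.]), 0.55)] expected [193.89651802 199.23250555]
```

View pics/c13.png

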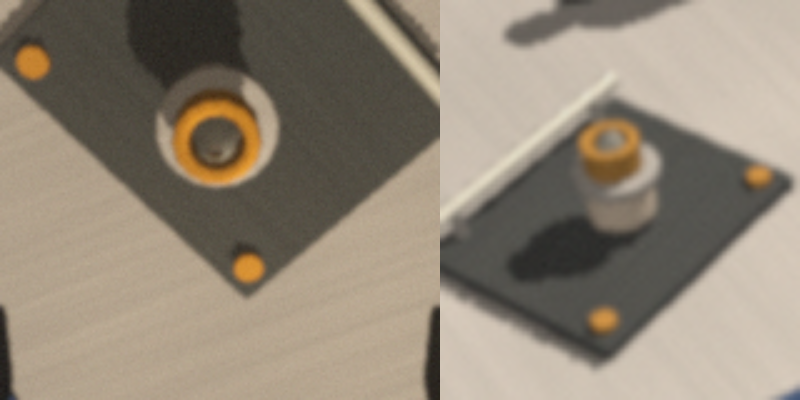

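The stack shows spacer, washer and bushing, all flat and concentric, with the gripper clear. I hand in.

```bash
python3 -c "
from h import *
print(workorder.close_job())"
```

```text
the job is handed in; nothing more can be done
None
```

The stack is rebuilt on the post: white spacer, then steel washer, then brass bushing. I handed the job in at about 24 s; no verdict was reported.

**Last checks:**
- **Bushing position:** The wrist view put the bushing's hole at (0.486, 0.136) and the post tip at (0.487, 0.136). The hole and outside diameters fit a top at 74 mm.
- **Side view:** All three parts look flat and seated, and the bushing is within about 2 px of where it should be.
- **Gripper:** It is open and about 11 cm above the stack.

**What failed or disagreed:**
- **Washer grasp:** The first try was too high, and the fingers closed over its top with about 17 N. The washer did not move, and a grasp about 6 mm lower held.
- **Forces:** The wrist read 8 to 14 N upward at the end of the other grasps.
- **Post position:** The first top and side estimate was about 4 mm off the wrist camera's. I used the wrist camera, with the bolt heads as a check.
- **Post heights:** Triangulating the post's height from two wrist views gave unusable numbers, so I took its heights from the task text. The top and side views had roughly agreed with them (foot 21 mm, tip 83 mm).
- **Bottle, wrench and tray:** I never moved toward them, but I did not measure their final positions.
- **Pictures:** I viewed 12, two over the budget.

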